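# Scoop wheel nuts from the tray into the magnetic dish

### The job

Using the orange-handled scoop, move the truck wheel nuts out of the red tray into the round magnetic dish: at least three of the four must end up in the dish, and one left over may only stay in the tray. Never touch the nuts with the gripper. Then stand the scoop back flat on the middle of its blue mat and let go, leaving everything else on the bench where it is.

Things in the scene. Friction and masses are not known exactly. Their poses are not given: they have to be found in the camera images.
- scoop_grip (a point): Centre of the orange handle of an aluminium hand scoop (0.2 kg), which stands flat on the mat. Axes: x level to the open front lip, y across, z up. The handle is a bar 80 mm long, 22 mm thick across y, 28 mm the other way; its top leans back to -x, 25 degrees from upright. Tipped lip down by about 45 degrees or more, the scoop lets the nuts slide off.
- scoop_base (a point): Centre of the underside of the scoop's blade, axes as scoop_grip, which is at (-89, 0, 91) mm from here. Blade 112 mm long (lip at x = +56, back wall at -56), 116 mm wide; floor 2.5 mm, 1.5 mm at the lip; sides 34 mm high over the rear 66 mm, then 16 mm high to 18 mm behind the open lip; back 36 mm high.
- tray: Red open parts tray, fixed, 236 mm long (x), 156 wide (y), 40 high, walls and floor 4 mm. Origin: centre of its underside, on the bench. The nuts lie in the +x half; in the empty -x half the scoop fits flat, lip to +x, and can be driven along the floor to the +x wall, which leans out 12 degrees (inner foot at x = +114) and stops the nuts so that they ride up over the lip.
- dish: Round bare-steel magnetic parts dish with a black disc in its floor, open-topped, held fast to the bench: 166 mm across the rim, 55 mm high, walls 3 mm, inner floor 5 mm up. Origin: centre of its underside.
- mat: Blue mat 170 mm long (x), 150 mm wide (y), 3 mm thick, fixed to the bench: the scoop's place. Origin: centre of its underside, x is the way the scoop's lip points at the start, within about 9 degrees.
- nut0: A truck wheel nut, bright steel, 30 mm thick (six-sided, but rolls easily) and 42 mm long with one domed end, 60 g; it lies on its side loose in the tray. The origin is its centre, y runs along its length.
- nut1: A truck wheel nut, bright steel, 30 mm thick (six-sided, but rolls easily) and 42 mm long with one domed end, 60 g; it lies on its side loose in the tray. The origin is its centre, y runs along its length.
- nut2: A truck wheel nut, bright steel, 30 mm thick (six-sided, but rolls easily) and 42 mm long with one domed end, 60 g; it lies on its side loose in the tray. The origin is its centre, y runs along its length.
- nut3: A truck wheel nut, bright steel, 30 mm thick (six-sided, but rolls easily) and 42 mm long with one domed end, 60 g; it lies on its side loose in the tray. The origin is its centre, y runs along its length.
- flashlight: Black and blue torch, 175 mm long, lying along x; origin at the middle of its underside. A bystander: leave it.
- grinder: Orange and black cordless grinder, 240 mm long along x, 51 mm high, lying; origin under its middle. A bystander: leave it.
- socket: Dark impact socket, 44 mm across, 70 mm high, upright; origin at the centre of its underside. A bystander: leave it.
- spray_can: Spray can, 60 mm across, 170 mm high, upright; origin at the centre of its underside. A bystander: leave it.
- discs: Stack of yellow abrasive discs, 90 mm across, 24 mm high; origin at the centre of its underside. A bystander: leave it.
- screwdriver: Red-handled screwdriver lying along its x; origin under its middle. A bystander: leave it.
Not all that is in view belongs to the job. Several things have the shape of the dish; the one meant has the colours described above.

How it is judged (in metres and radians):
On the way:
1. at least one nut is carried in the scoop, clear above the tray (((x of nut0 in the frame of scoop_base between -0.056 and 0.065 m and y of nut0 in the frame of scoop_base between -0.058 and 0.058 m and z of nut0 in the frame of scoop_base between 0.005 and 0.06 m and height (world z) of nut0 above 0.06 m and height (world z) of scoop_base above 0.045 m) or (x of nut1 in the frame of scoop_base between -0.056 and 0.065 m and y of nut1 in the frame of scoop_base between -0.058 and 0.058 m and z of nut1 in the frame of scoop_base between 0.005 and 0.06 m and height (world z) of nut1 above 0.06 m and height (world z) of scoop_base above 0.045 m) or (x of nut2 in the frame of scoop_base between -0.056 and 0.065 m and y of nut2 in the frame of scoop_base between -0.058 and 0.058 m and z of nut2 in the frame of scoop_base between 0.005 and 0.06 m and height (world z) of nut2 above 0.06 m and height (world z) of scoop_base above 0.045 m) or (x of nut3 in the frame of scoop_base between -0.056 and 0.065 m and y of nut3 in the frame of scoop_base between -0.058 and 0.058 m and z of nut3 in the frame of scoop_base between 0.005 and 0.06 m and height (world z) of nut3 above 0.06 m and height (world z) of scoop_base above 0.045 m))), for 0.2 s.
At the end, for the whole second after the job is handed in: At least three of the four nuts lie at rest in the dish (centre within 80 mm of its axis, below 60 mm), any other is in the dish or in the tray; the scoop stands flat (within 8 degrees) on the blue mat, the centre of its blade within 50 mm of the mat's centre ((((horizontal distance between nut0 and dish below 0.08 m and height (world z) of nut0 below 0.06 m) and (horizontal distance between nut1 and dish below 0.08 m and height (world z) of nut1 below 0.06 m) and (horizontal distance between nut2 and dish below 0.08 m and height (world z) of nut2 below 0.06 m)) or ((horizontal distance between nut0 and dish below 0.08 m and height (world z) of nut0 below 0.06 m) and (horizontal distance between nut1 and dish below 0.08 m and height (world z) of nut1 below 0.06 m) and (horizontal distance between nut3 and dish below 0.08 m and height (world z) of nut3 below 0.06 m)) or ((horizontal distance between nut0 and dish below 0.08 m and height (world z) of nut0 below 0.06 m) and (horizontal distance between nut2 and dish below 0.08 m and height (world z) of nut2 below 0.06 m) and (horizontal distance between nut3 and dish below 0.08 m and height (world z) of nut3 below 0.06 m)) or ((horizontal distance between nut1 and dish below 0.08 m and height (world z) of nut1 below 0.06 m) and (horizontal distance between nut2 and dish below 0.08 m and height (world z) of nut2 below 0.06 m) and (horizontal distance between nut3 and dish below 0.08 m and height (world z) of nut3 below 0.06 m))) and ((horizontal distance between nut0 and dish below 0.08 m and height (world z) of nut0 below 0.06 m) or (x of nut0 in the frame of tray between -0.118 and 0.125 m and y of nut0 in the frame of tray between -0.078 and 0.078 m and height (world z) of nut0 below 0.06 m)) and ((horizontal distance between nut1 and dish below 0.08 m and height (world z) of nut1 below 0.06 m) or (x of nut1 in the frame of tray between -0.118 and 0.125 m and y of nut1 in the frame of tray between -0.078 and 0.078 m and height (world z) of nut1 below 0.06 m)) and ((horizontal distance between nut2 and dish below 0.08 m and height (world z) of nut2 below 0.06 m) or (x of nut2 in the frame of tray between -0.118 and 0.125 m and y of nut2 in the frame of tray between -0.078 and 0.078 m and height (world z) of nut2 below 0.06 m)) and ((horizontal distance between nut3 and dish below 0.08 m and height (world z) of nut3 below 0.06 m) or (x of nut3 in the frame of tray between -0.118 and 0.125 m and y of nut3 in the frame of tray between -0.078 and 0.078 m and height (world z) of nut3 below 0.06 m)) and linear speed of each of nut0, nut1, nut2, nut3 below 0.05 m/s and horizontal distance between scoop_base and mat below 0.05 m and angle between scoop_base's own z axis and vertical below 0.14 rad and height (world z) of scoop_base below 0.012 m); the robot touches nothing.
It fails at once if the gripper touches a nut (contact force between any of the fingers, the arm and nut0 above 1 N or contact force between any of the fingers, the arm and nut1 above 1 N or contact force between any of the fingers, the arm and nut2 above 1 N or contact force between any of the fingers, the arm and nut3 above 1 N).
It fails at once if a bystander is shifted by more than 30 mm (distance of any of flashlight, grinder, socket, spray_can, discs, screwdriver from where it was at the start of the episode above 0.03 m).
It also fails if it takes over 58 s, if anything falls off the work surface, if the arm or the gripper's body presses on something with over 40 N, if the wrist force passes 120 N, or if a joint passes its speed limit or range.

### The arm

A 7-joint arm with a two-finger parallel gripper is mounted at the origin on the work surface. World frame = base frame: x ahead of the robot, y to its left, z up, the work surface at z = 0. Lengths are in mm, angles in rad, forces in N, time in s.
With the tool pointing down it reaches from about 400 to 900 mm from the base axis. Payload 5.6 kg.
Tool frame: the origin (TCP) lies midway between the tips of the shut fingers; the grasp point (between the pads) lies 19 mm behind it; z points along the fingers, y is the line along which they close (so a half turn about z gives the same grasp; the last joint's range is limited). The gripper opens to 92 mm and grips with 3 to 60 N. Pads are 20 mm wide; open, the fingers measure 128 mm over their backs; the gripper's body (75 mm by 189 mm) begins 69 mm behind the grasp point.
Start: joints at [-1.149, 0.468, -0.012, 1.603, 0.006, 1.071, -0.056], TCP at [291.398, 581.03, 214.592] pointing down, gripper open.
Joint ranges: [-2.53, 2.53], [-0.31, 2.02], [-1.57, 1.55], [0.28, 2.44], [-1.29, 4.43], [0.15, 1.84], [-2.92, 2.92]. Speed limits (rad/s): [2.57, 2.57, 3.14, 3.14, 3.14, 3.14, 3.14].

### API

Orientations are given as a rotation vector (axis times angle).
In Python, from cell import robot, grip, kin, viewer gives the robot as it stands. Calls block until the motion is done:
- robot.movep(position, orientation): joint-space move of the TCP to a pose.
- robot.servo_line(position, feed=150, rotation=None): straight line of the TCP; rotation=None keeps the orientation; feed is the mean speed in mm/s.
- robot.goto_joints(angles): joint-space move.
- grip(opening, newtons=None): opening from 0.0 (shut) to 1.0 (fully open); newtons is the grip in N (None keeps the last); returns when the fingers have stopped.
- robot.hold(seconds).
- kin.ik(position, orientation): joint angles nearest the present ones, or None.
- robot.observe(): the state.
- viewer.read_camera(name): name is "scene" or "top" or "wrist"; returns the picture (420x560x3 uint8, red, green, blue); there is no depth.
- viewer.camera_info(name): a dict with "camera_matrix" (3x3 intrinsics, pixels), "k1" (the pictures are not rectified: a ray, as slopes to the right and down, at radius r is drawn at 1 + k1 r^2 times it, then the intrinsics apply), "R" (3x3) and "t" (3): a world point X has camera coordinates R X + t. Camera axes: x right, y down, z forward; pixel columns grow to the right and rows downward; lengths in mm; the calibration is good to about 2 mm. A picture is of the moment at which its call begins: read the wrist's pose just before it. camera_info takes no time and is no camera call; for the wrist camera it gives the pose at the moment of the call.
A pose or a line that the arm cannot do raises robot.IKError and nothing moves.
- robot.job_done(): hands the job in; it is judged then, once.
Trained networks look in the newest picture that a camera, given by its name, has taken for a name from the list of things; names that differ only in an ending like _2 or _b are one class to them, and where a whole thing is asked for, a point or a joint stands for the part that bears it (a point fixed in the world has none). Each returns a list of dicts, best first, with "confidence" (0 to 1); they miss things now and then, are a little off and sometimes report something else, mostly with a low value. They report only what shows in the picture. A call takes as long as a camera call. They do not tell look-alikes from the thing itself.
- viewer.silhouettes(name, camera): "mask" (420x560 bool, what is visible of it).
- viewer.pinpoint(name, camera): "at" ([x, y, z] in mm, in the coordinates of the camera as it stood for that picture, good to about 4 mm: a listed point, or the origin of a listed thing).
The state is a dict: "t": time; "joints": joint angles; "joint_velocities": joint speeds; "joint_torque": joint torques, N m; "tcp_pos": TCP position; "tcp_rot": TCP orientation; "contact_force": force on the tool from outside, world axes, zero at the start; "wrist_torque": the same for the moment, N m; "grip_width": opening from 0.0 (shut) to 1.0 (fully open); "grip_force": force on a finger pad.
Only numpy, scipy, OpenCV 4.12 (cv2) and the standard library are available. Lean on these libraries where they do the work, as an engineer would, in place of code of your own. Each camera call takes 0.05 s, during which the arm holds its last target. There are 200 camera calls.

## Working session

There is one attempt and no reset: what is moved stays moved. The work goes in short steps, each a Python script; the robot and the scene stay as the last script left them, time stands still between calls to the robot, and variables do not carry over. Pictures are saved under pics/ and viewed, at most 14 in all, crops included, and the job is handed in when it is done.

```bash
ls; mkdir -p pics; cat > h.py <<'E'
import numpy as np, cv2
from cell import robot, grip, kin, viewer
from scipy.spatial.transform import Rotation as R
def shot(cam,fn=None):
    im=viewer.read_camera(cam)
    if fn: cv2.imwrite('pics/'+fn,cv2.cvtColor(im,cv2.COLOR_RGB2BGR))
    return im
def w(cam,p,info=None):
    i=info or viewer.camera_info(cam); return np.array(i['R']).T@(np.array(p)-np.array(i['t']))
def px(cam,X,info=None):
    i=info or viewer.camera_info(cam); c=np.array(i['R'])@np.array(X,float)+np.array(i['t']); s=c[:2]/c[2]
    s=s*(1+i['k1']*(s@s)); return (np.array(i['camera_matrix'])@np.r_[s,1])[:2]
def ray(cam,uv,z,info=None):
    i=info or viewer.camera_info(cam); K=np.array(i['camera_matrix'])
    d=np.linalg.solve(K,np.r_[uv,1])[:2]; s=d.copy()
    for _ in range(20): s=d/(1+i['k1']*(s@s))
    Rm=np.array(i['R']); o=-Rm.T@np.array(i['t']); v=Rm.T@np.r_[s,1]
    return o+v*(z-o[2])/v[2]
E
python3 - <<'E'
from h import *
np.set_printoptions(precision=1,suppress=True)
a=shot('top','top0.png')
for n in ['scoop_grip','scoop_base','tray','dish','mat','nut0','flashlight','grinder','socket','spray_can','discs','screwdriver']:
    for d in viewer.pinpoint(n,'top'):
        X=w('top',d['at']); print('top',n,X,round(d['confidence'],2),px('top',X))
b=shot('scene','scene0.png')
for n in ['scoop_grip','scoop_base','tray','dish','mat','nut0']:
    for d in viewer.pinpoint(n,'scene'):
        X=w('scene',d['at']); print('scene',n,X,round(d['confidence'],2),px('scene',X))
print({k:(v.tolist() if hasattr(v,'tolist') else v) for k,v in robot.observe().items()})
E
```

```text
pics
top scoop_grip [ 511.8 -203.4   94.9] 0.79 [348.4 224.1]
top scoop_base [645.9  17.7  19.1] 0.72 [274.3 180.5]
top scoop_base [ 599.1 -223.5    4.5] 0.7 [352.1 201.6]
top tray [602.8 -14.1  -0.2] 0.75 [283.8 196.4]
top tray [694.8  24.4  15.8] 0.19 [273.3 165.3]
top dish [590.  211.6  -0.7] 0.7 [210.2 195.7]
top dish [287.3 353.8  -1.1] 0.55 [152.9 291.9]
top mat [785.2 121.1  -0.5] 0.54 [244.7 137.3]
top nut0 [644.5  18.8  20.5] 0.68 [273.9 180.8]
top nut0 [649.3 -36.8  15.3] 0.61 [292.2 180.9]
top nut0 [692.8  24.5  17.2] 0.61 [273.2 165.8]
top nut0 [697.6 -28.7  18.3] 0.4 [290.6 165.3]
top flashlight [482.1 429.8  -0.8] 0.64 [135.5 225.5]
top grinder [ 560.7 -444.8   -5.5] 0.59 [423.3 219.3]
top socket [368.7 114.3   2. ] 0.46 [235.6 269.9]
top spray_can [787.3 121.9   2.5] 0.61 [244.4 136.3]
top discs [776.3 -98.7  -1.2] 0.58 [314.2 144.5]
top discs [649.1 -35.4  16.8] 0.23 [291.8 180.8]
top screwdriver [ 356.6 -132.1   -4.3] 0.94 [318.  279.6]
scene scoop_grip [ 508.7 -205.5   92.7] 0.73 [202.7 199.1]
scene scoop_base [ 600.  -219.1    6.5] 0.66 [207.6 252.3]
scene tray [60
[... 533 characters left out ...]
9108203799442, -0.0010635143177129592, 0.00013098848746830624, -0.0006533547438634632, -0.0007335507183347063, -3.52587619380331e-05, -0.00043921332722359017], 'joint_torque': [0.0007121655653463677, -52.04082012176514, -0.012183024664409459, -24.405823945999146, -0.05672768340446055, 0.011296641896478832, 1.0331181670153455e-05], 'tcp_pos': [291.39010692033867, 581.0533530439805, 214.61464133075657], 'tcp_rot': [0.7236355502426973, 3.0570695333427205, 0.00014435541890517006], 'contact_force': [0.2747729840564601, -0.21486700429800212, 0.6354528846004374], 'wrist_torque': [0.0005264505206453822, 0.04942576777796056, -0.023555964091372696], 'grip_force': 0.0, 'grip_width': 0.9982376393082044}
```

```bash
python3 - <<'E'
import cv2
a=cv2.imread('pics/top0.png');cv2.imwrite('pics/top0c.png',cv2.resize(a[100:310,120:450],(792,504),interpolation=cv2.INTER_CUBIC))
E
```

```text
(no output)
```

View pics/top0c.png

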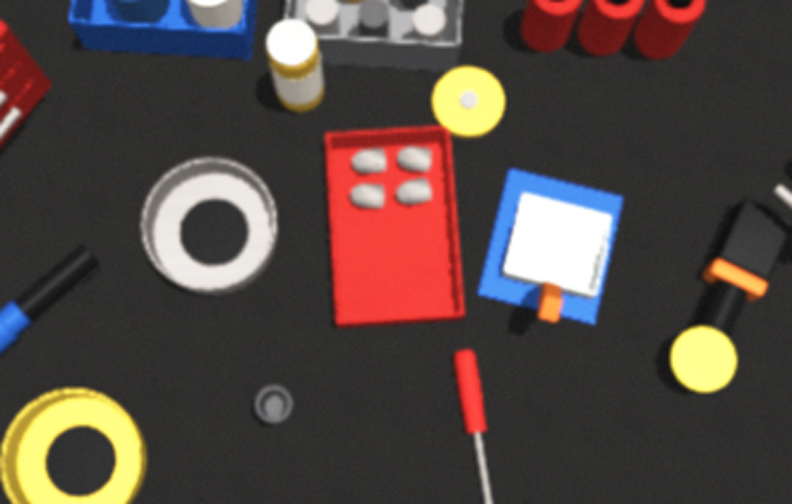

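View pics/scene0.png

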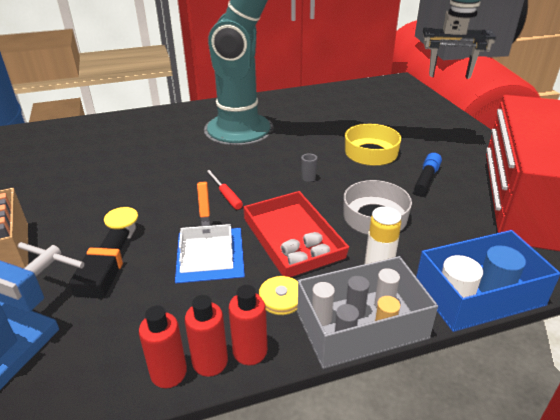

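```bash
python3 - <<'E'
from h import *
np.set_printoptions(precision=1,suppress=True)
rot=R.from_matrix(np.array([[-1,0,0],[0,1,0],[0,0,-1.]]).T).as_rotvec()
robot.movep([500,-110,400],rot)
i=viewer.camera_info('wrist'); print(-np.array(i['R']).T@i['t'], np.array(i['R'])[2])
a=shot('wrist','w1.png'); info=viewer.camera_info('wrist')
for n in ['scoop_grip','scoop_base','tray','mat','nut0']:
    for d in viewer.pinpoint(n,'wrist'):
        X=w('wrist',d['at'],info); print(n,X,round(d['confidence'],2),px('wrist',X,info))
for n,z in [('tray',40),('mat',3),('scoop_base',30)]:
    for d in viewer.silhouettes(n,'wrist')[:2]:
        m=d['mask'].astype(np.uint8); c=max(cv2.findContours(m,0,2)[0],key=cv2.contourArea)[:,0]
        P=np.array([ray('wrist',p,z,info)[:2] for p in c.astype(float)]).astype(np.float32)
        r=cv2.minAreaRect(P); print(n,d['confidence'],r,'touch',c.min(0),c.max(0)); print(cv2.boxPoints(r))
print(robot.observe()['t'])
E
```

```text
[ 430.  -108.2  570.6] [ 0.3 -0.  -1. ]
scoop_grip [ 509.9 -205.5   94.2] 0.74 [209.  175.6]
scoop_base [ 597.1 -223.     1.4] 0.83 [211.8 216.5]
tray [603.6 -13.7   0.1] 0.77 [332.5 220.2]
nut0 [656.1 -31.7  26.3] 0.97 [323.  254.2]
nut0 [695.2 -32.9  17. ] 0.84 [320.8 272.8]
nut0 [687.5  26.1  19.8] 0.81 [354.7 269.4]
nut0 [646.5  24.1  20.4] 0.69 [355.2 247.6]
mat 0.66 ((576.6414794921875, -221.2755584716797), (126.52366638183594, 155.16647338867188), 78.20274353027344) touch [173 159] [250 253]
[[ 487.8 -267.3]
 [ 639.7 -299.1]
 [ 665.5 -175.2]
 [ 513.6 -143.5]]
mat 0.63 ((602.7716674804688, -195.09149169921875), (111.74060821533203, 170.28053283691406), 79.70831298828125) touch [192 171] [267 269]
[[ 509.  -234.9]
 [ 676.6 -265.3]
 [ 696.5 -155.3]
 [ 529.  -124.9]]
scoop_base 0.63 ((570.34619140625, -216.60223388671875), (120.16283416748047, 145.8142852783203), 78.84529113769531) touch [173 160] [250 252]
[[ 487.2 -261.4]
 [ 630.3 -289.7]
 [ 653.5 -171.8]
 [ 510.4 -143.6]]
scoop_base 0.45 ((896.7244262695312, 162.60337829589844), (107.0336685180664, 24.408252716064453), 29.914615631103516) touch [403 352] [433 388]
[[844.3 146.5]
 [856.4 125.3]
 [949.2 178.7]
 [937.  199.9]]
4.0833
```

View pics/w1.png

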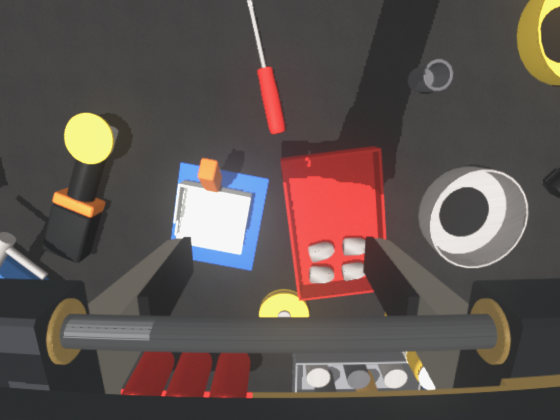

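```bash
python3 - <<'E'
from h import *
np.set_printoptions(precision=1,suppress=True)
info=viewer.camera_info('wrist')
hsv=cv2.cvtColor(cv2.imread('pics/w1.png'),cv2.COLOR_BGR2HSV); H,S,V=[hsv[...,k].astype(int) for k in range(3)]
def rect(m,box,z,name):
    q=np.zeros(H.shape,np.uint8); x0,y0,x1,y1=box; q[y0:y1,x0:x1]=m[y0:y1,x0:x1]
    q=cv2.morphologyEx(q,cv2.MORPH_OPEN,np.ones((2,2),np.uint8))
    c=np.argwhere(q)[:,::-1].astype(float)
    c=cv2.convexHull(c.astype(np.float32))[:,0].astype(float)
    P=np.array([ray('wrist',p,z,info)[:2] for p in c]).astype(np.float32)
    r=cv2.minAreaRect(P); b=cv2.boxPoints(r); print(name,r); print(b.tolist())
    print([px('wrist',[*p,z],info).round().tolist() for p in b])
rect((H>95)&(H<125)&(S>120)&(V>60),(150,140,280,285),3,'mat')
rect((S<60)&(V>130),(150,150,275,275),2,'blade')
rect(((H<6)|(H>174))&(S>150)&(V>70),(276,140,392,305),40,'tray')
E
```

```text
mat ((601.244384765625, -213.29615783691406), (150.71200561523438, 171.3572540283203), 79.0450668334961)
[[502.8066711425781, -270.9968566894531], [671.041259765625, -303.56103515625], [699.68212890625, -155.595458984375], [531.447509765625, -123.03128051757812]]
[[181.0, 162.0], [170.0, 256.0], [252.0, 271.0], [270.0, 179.0]]
blade ((599.7421875, -225.65863037109375), (127.97180938720703, 116.05419921875), 78.8292007446289)
[[530.418212890625, -277.1903991699219], [644.273681640625, -299.6741027832031], [669.066162109375, -174.12686157226562], [555.210693359375, -151.64315795898438]]
[[179.0, 179.0], [171.0, 242.0], [242.0, 255.0], [253.0, 193.0]]
tray ((606.057373046875, -11.363212585449219), (248.53738403320312, 156.87588500976562), 7.4888529777526855)
[[472.6255798339844, 50.209320068359375], [493.0717468261719, -105.32844543457031], [739.4891357421875, -72.93574523925781], [719.04296875, 82.60202026367188]]
[[382.0, 146.0], [281.0, 159.0], [299.0, 302.0], [389.0, 291.0]]
```

```bash
python3 - <<'E'
from h import *
np.set_printoptions(precision=1,suppress=True)
for cam,fn,bx in [('wrist','w1.png',(276,140,392,305)),('top','top0.png',(250,148,318,240))]:
    info=viewer.camera_info(cam)
    im=cv2.imread('pics/'+fn);hsv=cv2.cvtColor(im,cv2.COLOR_BGR2HSV); H,S,V=[hsv[...,k].astype(int) for k in range(3)]
    m=(((H<8)|(H>172))&(S>130)&(V>50)).astype(np.uint8); q=np.zeros_like(m); x0,y0,x1,y1=bx; q[y0:y1,x0:x1]=m[y0:y1,x0:x1]
    n,l,st,_=cv2.connectedComponentsWithStats(q); k=1+st[1:,4].argmax(); q=(l==k)
    ys=np.arange(y0,y1)
    def fit(pts):
        P=np.array([ray(cam,p,40,info)[:2] for p in pts]).astype(np.float32)
        vx,vy,a,b=cv2.fitLine(P,cv2.DIST_HUBER,0,.01,.01).ravel(); return np.degrees(np.arctan2(vy,vx)),(a,b)
    rows=[y for y in ys if q[y].sum()>20]; r=rows[12:-25]
    print(cam,'L',fit([(np.where(q[y])[0][0]-.5,y) for y in r]),'R',fit([(np.where(q[y])[0][-1]+.5,y) for y in r]))
    cols=[x for x in range(x0,x1) if q[:,x].sum()>20][10:-18]
    print('top',fit([(x,np.where(q[:,x])[0][0]-.5) for x in cols]),'bot',fit([(x,np.where(q[:,x])[0][-1]+.5) for x in cols]))
    cv2.imwrite('pics/t_%s.png'%cam,cv2.resize(im[y0-10:y1+10,x0-10:x1+10],None,fx=3.2,fy=3.2,interpolation=2))
E
```

```text
wrist L (np.float32(7.2758226), (np.float32(587.72253), np.float32(-94.58662))) R (np.float32(-11.3131075), (np.float32(583.4503), np.float32(48.926174)))
top (np.float32(-82.51056), (np.float32(480.82227), np.float32(-30.466463))) bot (np.float32(-83.23106), (np.float32(729.7896), np.float32(-13.581674)))
top L (np.float32(7.6230993), (np.float32(615.3652), np.float32(71.44783))) R (np.float32(7.757066), (np.float32(622.43054), np.float32(-92.74557)))
top (np.float32(-81.87989), (np.float32(728.78345), np.float32(6.9735956))) bot (np.float32(-82.84034), (np.float32(474.33105), np.float32(-0.055146553)))
```

View pics/t_wrist.png

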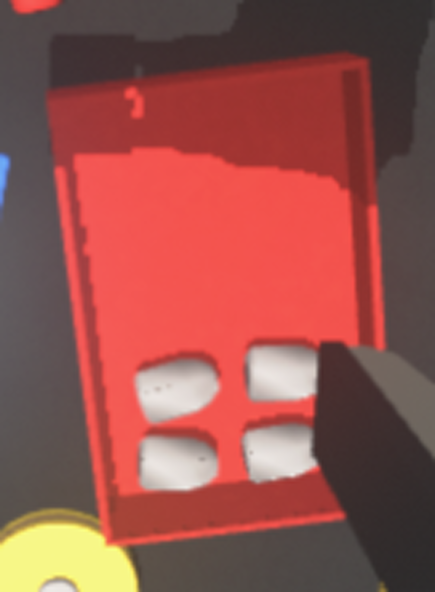

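```bash
cat >> h.py <<'E'
D=np.radians
Y_S=-11.1; BASE0=np.array([598.5,-221.8,3.]); MAT=np.array([601.2,-213.3,3.]); Y_T=7.5; TRAY=np.array([601.5,-13.5,0.]); DISH=np.array([588,212,0.])
TH=D(25); G=np.array([-89,0,91.])
RG=np.array([[-np.cos(TH),0,-np.sin(TH)],[0,1,0],[np.sin(TH),0,-np.cos(TH)]]).T  # columns x,y,z
RG=np.column_stack([np.cross([0,1,0],[np.sin(TH),0,-np.cos(TH)]),[0,1,0],[np.sin(TH),0,-np.cos(TH)]])
def pose(ref,yaw,pitch=0,local=(0,0,0),back=0):
    """TCP pose putting scoop point `local` (scoop_base frame) at world ref; pitch>0 = lip down (deg)"""
    Rs=R.from_euler('ZY',[yaw,pitch],degrees=True).as_matrix()
    o=np.array(ref,float)-Rs@np.array(local,float)
    Rt=Rs@RG; return o+Rs@G+Rt[:,2]*(19-back), R.from_matrix(Rt).as_rotvec()
LIP=(56,0,0)
def tray(u,z,v=0):
    c,s=np.cos(D(Y_T)),np.sin(D(Y_T)); return TRAY+[c*u-s*v,s*u+c*v,z]
def line(p,feed): robot.servo_line(p[0],feed=feed,rotation=p[1])
def st(m=''):
    o=robot.observe(); print(m,'t%.1f'%o['t'],'tcp',np.round(o['tcp_pos'],1),'F',np.round(o['contact_force'],1),'M',np.round(o['wrist_torque'],1),'w%.3f'%o['grip_width'],'gf%.0f'%o['grip_force']); return o
E
python3 - <<'E'
from h import *
np.set_printoptions(precision=2,suppress=True)
W={'pre':pose(BASE0,Y_S,back=90),'g':pose(BASE0,Y_S),'lift':pose(BASE0+[0,0,130],Y_S),'trhi':pose(tray(-50,130),Y_T),'trlo':pose(tray(-50,4),Y_T),'end':pose(tray(57,4),Y_T),
'up':pose(tray(112,6),Y_T,-20,LIP),'hi':pose(tray(90,150),Y_T,-20,LIP),'dish':pose(DISH+[-35,0,110],Y_T,-15,LIP),'dish0':pose(DISH+[-35,0,75],Y_T,0,LIP),'dump':pose(DISH+[-35,0,50],Y_T,55,LIP)}
for k,p in W.items(): print(k,p[0],kin.ik(*p))
E
```

```text
pre [ 481.72 -198.89  158.35] [-0.2   0.16  0.64  2.32 -0.63  0.32  2.35]
g [ 519.04 -206.21   76.78] [ 0.19  0.38  0.2   2.27 -1.14  0.16  2.84]
lift [ 519.04 -206.21  206.78] [-0.36  0.14  0.8   2.21 -0.46  0.44  2.16]
trhi [471.65 -30.6  203.78] [-0.66 -0.07  0.7   2.38 -0.08  0.39  1.82]
trlo [471.65 -30.6   77.78] None
end [577.73 -16.63  77.78] [ 0.41  0.45 -0.47  2.19  0.92  0.17  0.84]
up [559.91 -18.97  28.48] None
hi [538.1  -21.85 172.48] None
dish [402.9  192.24 145.82] None
dish0 [417.2  194.12 148.78] [-1.08  0.07  0.44  2.44  0.62  0.32  0.49]
dump [535.03 209.63 204.52] [-0.63  0.69  0.42  1.43 -0.31  1.61  1.55]
```

```bash
cat > scan.py <<'E'
import h
from h import *
def setth(d):
    t=D(d); z=np.array([np.sin(t),0,-np.cos(t)]); h.RG=np.column_stack([np.cross([0,1,0],z),[0,1,0],z])
if __name__=='__main__':
    for d in (15,8,0,-8,-15,-22):
        setth(d)
        for flip in (0,1):
            if flip: h.RG=h.RG@np.diag([-1,-1,1])
            W={'pre':pose(BASE0,Y_S,back=90),'g':pose(BASE0,Y_S),'lift':pose(BASE0+[0,0,130],Y_S),'trhi':pose(tray(-50,130),Y_T),'trlo':pose(tray(-50,4),Y_T),'end':pose(tray(57,4),Y_T),
            'up10':pose(tray(112,15),Y_T,-10,LIP),'up20':pose(tray(112,20),Y_T,-20,LIP),'hi10':pose(tray(90,120),Y_T,-10,LIP),'hi20':pose(tray(90,120),Y_T,-20,LIP)}
            for y in (0,15,30,60,90):
                c=np.array([np.cos(D(y)),np.sin(D(y)),0])
                for p,z in ((-20,100),(-10,100),(0,75),(30,60),(55,50)): W[f'd{y}_{p}']=pose(DISH-35*c+[0,0,z],y,p,LIP)
            print(d,flip,'None:',[k for k,p in W.items() if kin.ik(*p) is None])
E
python3 scan.py
```

```text
15 0 None: ['d0_-20', 'd15_-20', 'd15_-10', 'd30_-20', 'd30_-10']
15 1 None: ['d0_-20', 'd15_-20', 'd30_-20', 'd30_-10']
8 0 None: ['d0_-20', 'd0_55', 'd15_-20', 'd15_55', 'd30_-20', 'd30_55']
8 1 None: ['d0_-20', 'd0_55', 'd15_-20', 'd15_55', 'd30_-20', 'd30_55']
0 0 None: ['d0_55', 'd15_-20', 'd15_55', 'd30_55']
0 1 None: ['d0_55', 'd15_-20', 'd15_55', 'd30_55']
-8 0 None: ['d0_55', 'd15_55', 'd30_55', 'd60_55']
-8 1 None: ['d0_55', 'd15_55', 'd30_55', 'd60_55']
-15 0 None: ['d0_55', 'd15_55', 'd30_55', 'd60_55']
-15 1 None: ['d0_55', 'd15_55', 'd30_55', 'd60_55']
-22 0 None: ['d0_55', 'd15_30', 'd15_55', 'd30_30', 'd30_55', 'd60_55']
-22 1 None: ['d0_55', 'd15_30', 'd15_55', 'd30_30', 'd30_55', 'd60_55']
```

```bash
python3 - <<'E'
from scan import *
np.set_printoptions(precision=2,suppress=True)
setth(12)
for flip in (0,1):
    if flip: h.RG=h.RG@np.diag([-1,-1,1])
    for k,p in {'pre':pose(BASE0,Y_S,back=90),'g':pose(BASE0,Y_S),'trlo':pose(tray(-50,4),Y_T),'up':pose(tray(112,20),Y_T,-18,LIP),'hi':pose(tray(90,120),Y_T,-18,LIP),'dm18':pose(DISH-35*np.array([.5,.866,0])+[0,0,100],60,-18,LIP),'d0':pose(DISH-35*np.array([.5,.866,0])+[0,0,75],60,0,LIP),'d55':pose(DISH-35*np.array([.5,.866,0])+[0,0,50],60,55,LIP)}.items(): print(flip,k,kin.ik(*p))
setth(12)
p=pose(BASE0,Y_S,back=90); robot.movep(*p); st('pre')
shot('wrist','w2.png'); info=viewer.camera_info('wrist')
for n in ('scoop_grip','scoop_base'):
    for d in viewer.pinpoint(n,'wrist')[:2]: print(n,w('wrist',d['at'],info),d['confidence'],px('wrist',w('wrist',d['at'],info),info))
print('expect',BASE0+R.from_euler('Z',Y_S,degrees=True).apply(G))
E
```

```text
0 pre [-0.3   0.28  0.75  2.12 -0.4   0.64  2.1 ]
0 g [-0.17  0.47  0.62  2.13 -0.68  0.5   2.33]
0 trlo [-0.45  0.33  0.54  2.32 -0.57  0.38  2.27]
0 up [ 0.92  0.82 -1.1   2.28  1.9   0.58  0.11]
0 hi [-0.56  0.21  0.66  2.36 -1.21  0.24  2.89]
0 dm18 [ 1.06  0.58 -1.09  2.19  0.08  0.42  2.65]
0 d0 [ 0.13  0.28 -0.23  2.09 -0.18  0.66  2.66]
0 d55 [-0.76  0.77  0.37  1.38  0.17  1.66  2.18]
1 pre [-0.69  0.58  1.36  2.14 -0.9   0.87 -0.58]
1 g [-0.51  0.69  1.11  2.15 -1.12  0.75 -0.44]
1 trlo [-0.63  0.37  0.76  2.33 -0.76  0.43 -0.69]
1 up [ 0.58  0.56 -0.64  2.29  2.17  0.26  2.81]
1 hi [-0.64  0.22  0.75  2.37 -1.25  0.26 -0.2 ]
1 dm18 [-0.44  0.35  0.69  2.28 -1.16  0.8   0.62]
1 d0 [-0.68  0.3   0.72  2.14 -0.58  0.74 -0.1 ]
1 d55 [-0.83  0.79  0.5   1.38  0.1   1.64 -0.9 ]
pre t5.1 tcp [ 498.  -201.7  164.4] F [-0.1 -0.7  0.1] M [ 0.   0.2 -0. ] w0.998 gf0
scoop_base [ 597.84 -221.5     4.85] 0.64 [276.57 246.35]
expect [ 511.16 -204.67   94.  ]
```

View pics/w2.png

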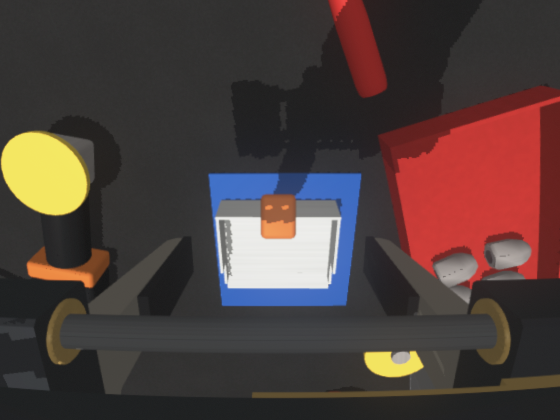

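```bash
cat >> scan.py <<'E'
def use(): setth(2); h.RG=h.RG@np.diag([-1,-1,1])
E
python3 - <<'E'
from scan import *
np.set_printoptions(precision=2,suppress=True)
use()
robot.movep(*pose(BASE0,Y_S,back=90)); print(robot.observe()['joints'])
line(pose(BASE0,Y_S),200); st('at')
grip(0.0,60); st('gripped')
for k,p in {'lift':pose(BASE0+[0,0,110],Y_S),'trlo':pose(tray(-50,4),Y_T),'end':pose(tray(57,4),Y_T),'up':pose(tray(112,20),Y_T,-18,LIP),'hi':pose(tray(90,120),Y_T,-18,LIP),'dm18':pose(DISH-35*np.array([.5,.866,0])+[0,0,100],60,-18,LIP),'d0':pose(DISH-35*np.array([.5,.866,0])+[0,0,75],60,0,LIP),'d55':pose(DISH-35*np.array([.5,.866,0])+[0,0,50],60,55,LIP)}.items(): print(k,kin.ik(*p))
E
```

```text
[-0.62  0.73  1.35  1.98 -0.83  1.11 -0.67]
at t8.2 tcp [ 512.  -205.5   75.7] F [ 0.  -0.6 -1. ] M [ 0.   0.2 -0. ] w0.999 gf0
gripped t9.2 tcp [ 511.8 -204.8   75. ] F [ 0.   0.2 -0.7] M [-0.   0.2  0. ] w0.237 gf60
lift [-0.63  0.7   1.37  1.96 -0.79  1.13 -0.7 ]
trlo [-0.93  0.7   1.22  2.22 -0.94  0.86 -0.53]
end [-0.83  0.82  1.14  1.98 -0.95  0.97 -0.65]
up [-0.49  0.51  0.6   2.25 -1.29  0.33 -0.23]
hi [-1.03  0.49  1.3   2.27 -1.08  0.65 -0.42]
dm18 [-0.74  0.4   0.95  2.24 -0.99  0.8   0.39]
d0 [-1.08  0.54  1.19  2.09 -0.67  0.94 -0.04]
d55 [-1.07  1.05  1.    1.32 -0.12  1.76 -0.61]
```

```bash
python3 - <<'E'
from scan import *
use()
line(pose(BASE0+[0,0,75],Y_S),200); st('lift')
line(pose(tray(-48,75),Y_T),300); st('over')
o=st()
shot('wrist','w3.png'); info=viewer.camera_info('wrist')
for n in ('scoop_base',):
    for d in viewer.pinpoint(n,'wrist')[:2]: print(n,w('wrist',d['at'],info),d['confidence'])
print('expect',tray(-48,75))
line(pose(tray(-48,12),Y_T),200); st('z12')
for z in (9,7,5,4,3):
    line(pose(tray(-48,z),Y_T),60); o=st(z)
    if o['contact_force'][2]>7: break
E
```

```text
lift t9.8 tcp [ 511.6 -204.   149.3] F [ 0.2 -0.7 -2.5] M [0.1 0.3 0. ] w0.236 gf60
over t10.5 tcp [466.2 -31.9 146.7] F [ 1.6 -0.1 -1.1] M [-0.1  0.3  0. ] w0.237 gf60
 t10.5 tcp [466.2 -31.9 146.7] F [ 1.6 -0.1 -1.1] M [-0.1  0.3  0. ] w0.237 gf60
scoop_base [553.0472619  -22.438317    77.75541644] 0.82
expect [553.91064665 -19.76525723  75.        ]
z12 t11.1 tcp [467.7 -33.   84.1] F [ 2.7  0.5 -2.3] M [ 0.  -0.5 -0. ] w0.233 gf60
9 t11.3 tcp [468.4 -32.7  81.8] F [ 5.8 -1.6 -2.3] M [-0.5 -1.4 -0.1] w0.236 gf60
7 t11.6 tcp [469.  -32.4  80.1] F [ 5.5 -1.2  1.7] M [-0.3 -1.6 -0. ] w0.239 gf60
5 t11.8 tcp [469.6 -32.1  78.4] F [7.5 0.3 2.6] M [-0.1 -1.8 -0.1] w0.236 gf60
4 t12.1 tcp [469.9 -32.1  77.6] F [6.8 1.2 5.4] M [-0.  -1.8  0.1] w0.235 gf60
3 t12.3 tcp [470.3 -32.   76.8] F [7.8 0.9 5.6] M [-0. -2. -0.] w0.238 gf60
```

View pics/w3.png

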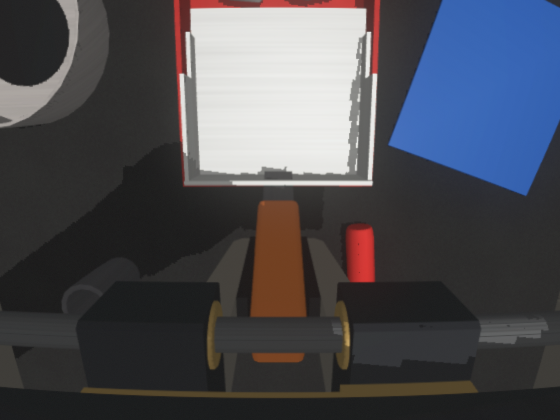

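```bash
python3 - <<'E'
from scan import *
use()
for u,z in ((-40,6),(-34,5),(-34,3)):
    p=pose(tray(u,z),Y_T); line(p,60); st((u,z,np.round(p[0],1)))
shot('wrist','w4.png'); info=viewer.camera_info('wrist')
for d in viewer.pinpoint('scoop_base','wrist')[:2]: print(w('wrist',d['at'],info),d['confidence'])
print('expect',tray(-34,4))
shot('scene','s4.png')
a=cv2.imread('pics/s4.png')[150:310,170:390]; b=cv2.imread('pics/w4.png')
cv2.imwrite('pics/s4c.png',np.vstack([cv2.resize(a,(560,407)),b[:190]]))
E
```

```text
(-40, 6, array([474.3, -30.3,  78. ])) t12.6 tcp [473.1 -30.1  77.5] F [-0.3  0.4 -2.5] M [-0.   0.3  0. ] w0.238 gf60
(-34, 5, array([480.2, -29.5,  77. ])) t12.9 tcp [480.  -29.5  76.7] F [-0.1  0.1 -1.9] M [-0.   0.3 -0. ] w0.235 gf60
(-34, 3, array([480.2, -29.5,  75. ])) t13.1 tcp [480.  -29.6  75.8] F [-4.4  2.4 13.5] M [ 0.1  1.  -0. ] w0.238 gf60
[565.73699709 -16.83790734   6.69648107] 0.91
expect [567.79087471 -17.93789054   4.        ]
```

View pics/s4c.png

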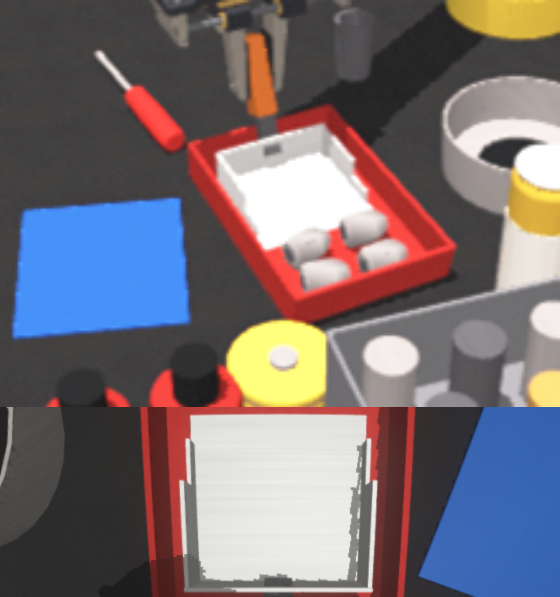

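```bash
python3 - <<'E'
from scan import *
use()
line(pose(tray(35,3.6),Y_T),90); st('35')
for u in (45,50,54,57,60,63):
    line(pose(tray(u,3.6),Y_T),50); o=st(u)
    if np.hypot(*o['contact_force'][:2])>25: break
shot('scene','s5.png'); shot('wrist','w5.png')
a=cv2.imread('pics/s5.png')[150:310,170:390]; b=cv2.imread('pics/w5.png')
cv2.imwrite('pics/s5c.png',np.vstack([cv2.resize(a,(560,407)),b[:190]]))
E
```

```text
35 t14.2 tcp [547.4 -21.4  75.9] F [-5.  -0.6  6.1] M [-0.2  1.1  0. ] w0.232 gf60
45 t14.5 tcp [556.8 -20.2  75.9] F [-8.2 -0.2  9.3] M [-0.3  1.3 -0.1] w0.233 gf60
50 t14.8 tcp [561.9 -19.4  75.9] F [-6.  -0.8  8.5] M [-0.3  1.6 -0.1] w0.240 gf60
54 t15.0 tcp [565.8 -18.9  75.9] F [-6.9  0.6  8.7] M [-0.3  1.5 -0.1] w0.233 gf60
57 t15.3 tcp [568.5 -18.7  75.9] F [-7.5 -0.2  9.6] M [-0.3  1.6 -0.1] w0.235 gf60
60 t15.5 tcp [571.4 -18.3  75.9] F [-8.2  0.2  9.6] M [-0.3  1.7 -0.2] w0.237 gf60
63 t15.8 tcp [572.9 -18.3  76.1] F [-14.1   0.2  15.1] M [-0.4  2.5 -0. ] w0.234 gf60
```

View pics/s5c.png

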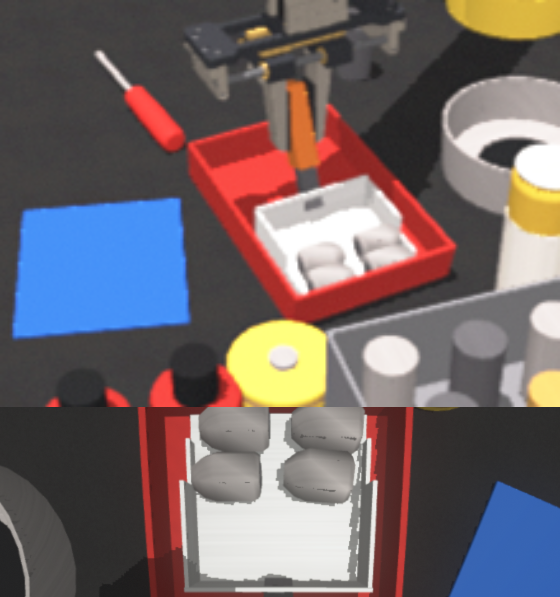

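```bash
python3 - <<'E'
from scan import *
use()
HEEL=(-56,0,0); ok=0
for p,z,u in ((-4,4.5,6),(-8,5,8),(-12,6,9),(-15,7,9),(-18,8,9)):
    try: line(pose(tray(u,z),Y_T,p,HEEL),60); ok=p; st(p)
    except robot.IKError as e: print('IK',p); break
line(pose(tray(5,25),Y_T,ok,HEEL),60); st('lift')
shot('scene','s6.png'); shot('wrist','w6.png')
a=cv2.imread('pics/s6.png')[150:310,170:390]; b=cv2.imread('pics/w6.png')
cv2.imwrite('pics/s6c.png',np.vstack([cv2.resize(a,(560,407)),b[:190]]))
E
```

```text
-4 t16.1 tcp [568.8 -18.4  74. ] F [-5.2 -1.9  6.3] M [-0.8  2.  -0.2] w0.235 gf60
-8 t16.4 tcp [567.9 -18.1  72.1] F [-2.3 -0.3  3.4] M [-0.5  1.1 -0.2] w0.234 gf60
-12 t16.6 tcp [564.3 -18.2  69.8] F [-3.6 -1.2  2.7] M [-0.4  1.2 -0.2] w0.239 gf60
-15 t16.9 tcp [560.8 -18.1  67.9] F [ 0.3  0.3 -4.1] M [-0.2  0.9 -0. ] w0.229 gf60
-18 t17.2 tcp [558.3 -18.8  66.5] F [ 0.9  0.5 -4.7] M [-0.2  1.1 -0. ] w0.237 gf60
lift t17.7 tcp [554.3 -19.3  83.4] F [ 0.4  0.6 -3.9] M [-0.1  1.1  0. ] w0.235 gf60
```

View pics/s6c.png

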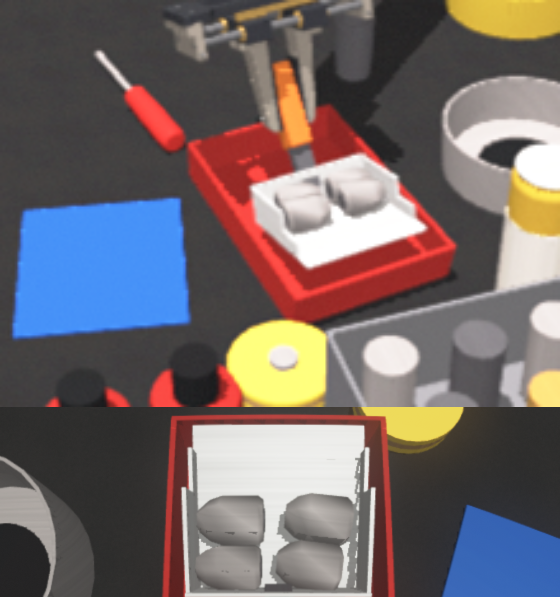

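```bash
python3 - <<'E'
from scan import *
use()
HEEL=(-56,0,0); c=np.array([.5,.866,0])
line(pose(tray(0,85),Y_T,-18,HEEL),120); robot.hold(.25); st('hi')
line(pose(DISH-75*c+[0,0,115],60,-15,LIP),130); st('pre'); print(robot.observe()['joints'])
for cam in ('wrist','top'):
    im=shot(cam,'d_%s.png'%cam); info=viewer.camera_info(cam)
    for d in viewer.pinpoint('dish',cam)[:3]: X=w(cam,d['at'],info); print(cam,X,d['confidence'],px(cam,X,info))
a=cv2.imread('pics/d_wrist.png'); b=cv2.resize(cv2.imread('pics/d_top.png')[150:250,170:310],(240,171)); 
cv2.imwrite('pics/dc.png',a)
for k,p in {'d0':(0,75),'d55':(55,50)}.items(): print(k,kin.ik(*pose(DISH-35*c+[0,0,p[1]],60,p[0],LIP)))
E
```

```text
hi t18.7 tcp [548.5 -20.6 142.9] F [-0.1  0.2 -4. ] M [-0.1  1.1 -0. ] w0.234 gf60
pre t19.7 tcp [471.8   9.8 147.2] F [ 1.   0.1 -4.4] M [-0.8  0.5  0. ] w0.233 gf60
[-0.68276167  0.28457302  0.9038329   2.23402281 -0.75552112  0.77726585
  0.22899929]
wrist [5.87914826e+02 2.17649136e+02 3.75077419e-01] 0.56 [274.61084321   3.55650655]
wrist [606.74162412 -14.34948962  -2.45320427] 0.21 [408.96515595 191.74296612]
top [2.90697907e+02 3.52603042e+02 2.67659867e-01] 0.76 [153.28015093 290.80756202]
top [587.67879798 211.94287668   0.83194155] 0.73 [209.94048849 196.29014175]
d0 [-0.92443612  0.40947009  0.94301182  2.08147489 -0.48407008  0.85198011
 -0.21974444]
d55 [-1.04562974  1.02848578  0.94342304  1.32054599 -0.08445748  1.75849914
 -0.64486072]
```

View pics/dc.png

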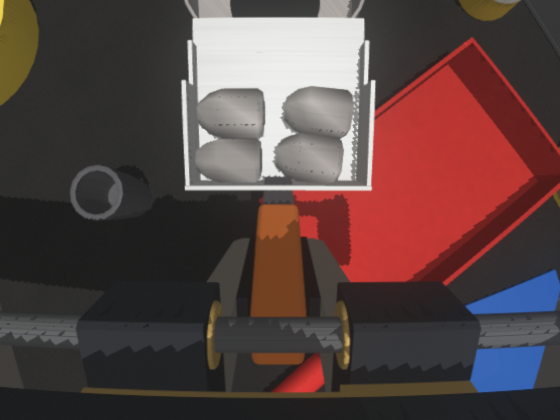

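```bash
python3 - <<'E'
from scan import *
use()
DI=np.array([588,213,0.]); c=np.array([.5,.866,0])
line(pose(DI-45*c+[0,0,90],60,-10,LIP),120)
line(pose(DI-45*c+[0,0,66],60,0,LIP),100); st(0)
for p,z in ((10,62),(20,60),(30,57),(40,54),(48,51),(55,50)):
    try: line(pose(DI-42*c+[0,0,z],60,p,LIP),100); o=st(p)
    except robot.IKError: print('IK',p); break
robot.hold(.3)
shot('scene','s7.png'); shot('top','t7.png')
a=cv2.imread('pics/s7.png')[130:270,300:460]; b=cv2.imread('pics/t7.png')[150:250,170:310]
cv2.imwrite('pics/s7c.png',np.vstack([cv2.resize(a,(400,350)),cv2.resize(b,(400,240))]))
for cam in ('top','scene'):
    for d in viewer.pinpoint('nut0',cam): print(cam,np.round(w(cam,d['at']),0),round(d['confidence'],2))
E
```

```text
0 t20.7 tcp [493.3  49.2 137.9] F [-0.2 -0.4 -3.3] M [-0.4  0.3  0. ] w0.235 gf60
10 t21.1 tcp [501.7  63.4 157.8] F [ 0.2  0.2 -1.6] M [0. 0. 0.] w0.236 gf60
20 t21.6 tcp [511.1  79.1 176.8] F [ 0.1 -0.3 -1.7] M [ 0.2 -0.1  0. ] w0.236 gf60
30 t22.0 tcp [522.   98.  191.3] F [-0.  -1.1 -2.4] M [ 0.4 -0.2 -0. ] w0.231 gf60
40 t22.4 tcp [534.5 119.4 201.9] F [ 0.6 -0.5 -1.1] M [ 0.7 -0.3  0.1] w0.238 gf60
48 t22.8 tcp [545.2 136.1 208.8] F [-2.2 -1.4  4.5] M [-0.3  0.2 -0.2] w0.237 gf60
55 t23.1 tcp [555.1 154.9 209.2] F [-0.3 -0.4 -1.3] M [ 0.9 -0.4 -0. ] w0.237 gf60
top [587. 278.  18.] 0.64
top [571. 245.  20.] 0.52
scene [586. 274.  21.] 0.66
scene [569. 249.  23.] 0.52
scene [ 356. -130.   -0.] 0.4
```

View pics/s7c.png

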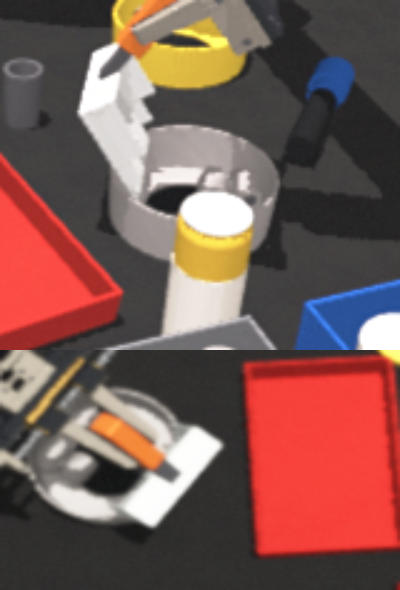

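```bash
python3 - <<'E'
from scan import *
use()
DI=np.array([588,213,0.]); c=np.array([.5,.866,0])
line(pose(DI-45*c+[0,0,75],60,53,LIP),80)
line(pose(DI-60*c+[0,0,110],60,40,LIP),150)
line(pose(DI-150*c+[0,0,110],50,0,LIP),250); st()
shot('scene','s8.png')
for d in viewer.pinpoint('nut0','scene'): print(np.round(w('scene',d['at']),0),round(d['confidence'],2))
shot('top','t8.png')
for d in viewer.pinpoint('nut0','top'): print(np.round(w('top',d['at']),0),round(d['confidence'],2))
a=cv2.imread('pics/s8.png')[130:290,280:460]; b=cv2.imread('pics/t8.png')[150:250,170:310]
cv2.imwrite('pics/s8c.png',np.vstack([cv2.resize(a,(400,350)),cv2.resize(b,(400,240))]))
E
```

```text
t25.5 tcp [421.7 -26.4 182.4] F [ 0.1  0.7 -1. ] M [-0.1  0.2 -0. ] w0.238 gf60
[568. 250.  25.] 0.62
[588. 276.  23.] 0.59
[571. 247.  21.] 0.67
[588. 274.  21.] 0.63
[615. 202.  14.] 0.56
```

View pics/s8c.png

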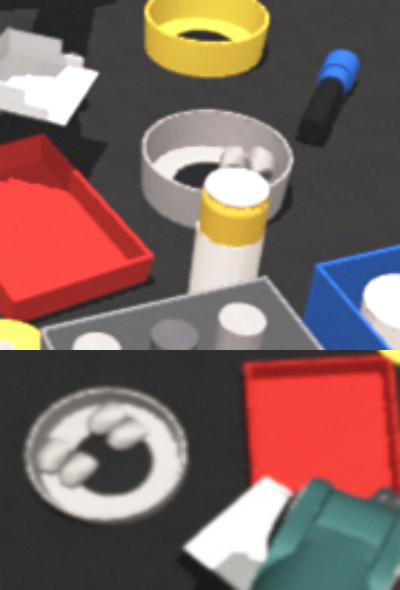

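```bash
python3 - <<'E'
from scan import *
use()
line(pose(MAT+[0,0,90],Y_S),200); st('over')
line(pose(MAT+[0,0,8],Y_S),120); st('z8')
for z in (4,2.5,1.5,0.5,-.5,-1.5):
    line(pose(MAT+[0,0,z],Y_S),30); o=st(z)
    if o['contact_force'][2]>6: break
grip(0.7); robot.hold(.2); st('open')
p,r=pose(MAT+[0,0,max(z,0)],Y_S,back=110); robot.servo_line(p,feed=150,rotation=r); st('up')
robot.movep([p[0]-20,p[1]+20,330],r)
shot('top','t9.png'); 
for n in('scoop_base','scoop_grip'):
    for d in viewer.pinpoint(n,'top')[:2]: print(n,w('top',d['at']),d['confidence'])
shot('scene','s9.png')
for n in('scoop_base','scoop_grip'):
    for d in viewer.pinpoint(n,'scene')[:2]: print(n,w('scene',d['at']),d['confidence'])
a=cv2.imread('pics/s9.png')[120:320,80:460]; cv2.imwrite('pics/s9c.png',cv2.resize(a,(760,400)))
E
```

```text
over t26.9 tcp [ 514.3 -195.5  164.8] F [ 0.6  0.4 -2. ] M [ 0.1  0.3 -0. ] w0.239 gf60
z8 t27.7 tcp [ 514.9 -196.7   83.6] F [ 1.  -0.8 -0.7] M [ 0.1  0.3 -0. ] w0.236 gf60
4 t28.0 tcp [ 515.2 -196.5   79.5] F [ 0.7  0.1 -0.3] M [-0.1 -0.1 -0. ] w0.237 gf60
2.5 t28.3 tcp [ 514.6 -196.6   78.6] F [-4.7  1.6  8.7] M [0.3 0.3 0.1] w0.231 gf60
open t29.2 tcp [ 514.5 -196.3   77.5] F [ 0.6 -0.6  0.4] M [ 0.1  0.2 -0. ] w0.701 gf0
up t30.1 tcp [ 510.4 -195.   186.7] F [ 0.2 -0.1 -0.7] M [0.  0.2 0. ] w0.698 gf0
scoop_base [589.02559346 272.60315735  18.57585574] 0.35
scoop_base [ 599.33009622 -210.86423354    5.1271487 ] 0.88
scoop_grip [ 508.01328459 -195.46936273   88.89550709] 0.85
```

View pics/s9c.png

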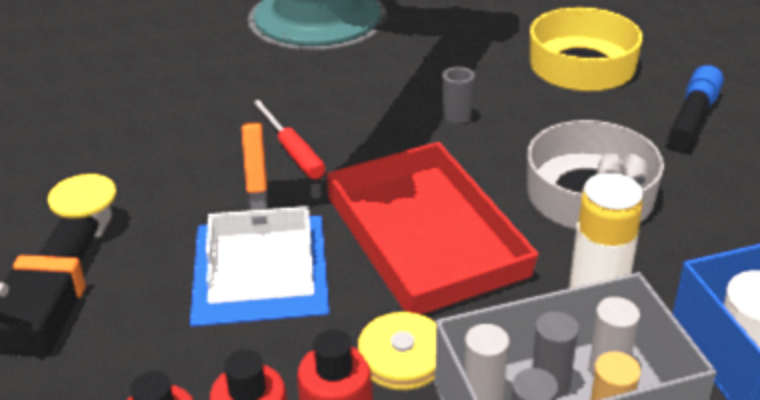

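The scoop stands flat and centred on the mat (about 260,255 in the crop), the gripper is clear, and the nuts are in the steel dish.

```bash
python3 -c "
from cell import robot
print(robot.job_done())"
```

```text
the job is handed in; nothing more can be done
None
```

The job is handed in: all four nuts are in the magnetic dish, the scoop stands flat on the middle of its blue mat and the gripper has let go; the hand-in returned no verdict.

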